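# Clear the bung squeeze tester and hold it at its check mark

## Robot

A 7-joint arm with a two-finger parallel gripper is mounted at the origin on a cart in front of the work surface, level with it; the furniture and walls round the work are solid. World frame = base frame: x ahead of the robot, y to its left, z up, the work surface at z = 0. Lengths are in m, angles in rad, forces in N, time in s.
With the tool pointing down it reaches from about 0.425 to 0.95 m from the base axis. Payload 4.7 kg.
Tool frame: the origin (TCP) lies at the very end of the fingers, on their centre line; the grasp point (between the pads) lies 19 mm behind it; y points along the fingers, x is the direction in which the jaws open and shut, and the axes are right-handed (so a half turn about y gives the same grasp; the last joint's range is limited). The gripper opens to 85 mm and grips with 20 to 120 N. Pads are 22 mm wide; open, the fingers measure 114 mm over their backs; the gripper's body (76 mm by 85 mm) begins 54 mm behind the grasp point. The pads swing forward as they close: fully open they stand 13 mm farther back than shut.
Start: joints at [-1.157, 0.469, -0.049, 1.532, 0.024, 1.141, -0.082], TCP at [0.289, 0.61, 0.231] pointing down, gripper open.
Joint ranges: [-2.59, 2.59], [-0.33, 1.99], [-1.39, 1.29], [0.1, 2.45], [-1.04, 4.18], [0.21, 1.99], [-2.66, 2.66]. Speed limits (rad/s): [2.57, 2.57, 3.14, 3.14, 3.14, 3.14, 3.14].

## Interface

Orientations are given as a 3x3 rotation matrix whose columns are the frame's x, y, z axes.
In Python, from plant import manip gives the robot as it stands.
- The arm moves only by the shell command python3 -m jog 'ROWS' [OPENING] [FORCE]. ROWS is text: rows parted by semicolons, each of 6 numbers parted by spaces: the shift along the tool's x, y, z in cm, then the turn, a rotation vector about the tool's x, y, z in degrees. In form: tx ty tz rx ry rz; .... A call has 1 to 5 rows; each row is the pose to reach, as a shift and turn from the pose commanded when the call began, along the tool's axes at that moment; what a row does not reach only later rows make up. A row lasts 1/8 s, in which the tool goes at most 62.5 mm and 10.7 degrees, less where a joint would pass 70% of its speed; a pose out of reach is approached as far as the arm can. A call with a gripper value outside its range is refused whole. OPENING is the finger opening in cm, from 0 to 8.54, set as the call begins (- or left out, the last holds). The fingers move at their own pace and stop on an object; FORCE is the grip in N (left out, the last holds). Time passes only in rows, so rows that repeat a pose let the fingers close. It gives the time, the measured TCP pose, the force and the opening at its end, in the units of the state.
- manip.get_state(): the state, without advancing time (a new reading comes with each control period).
- manip.grab_frame(name): name is "side" or "top"; returns a dict with "image" (400x640x3 uint8, red, green, blue), "z_map" (400x640 float32, m along the optical axis (not along the pixel's ray), 0 where there is no reading), "fovy" (degrees; the focal length in pixels is half the picture's height over the tangent of half this angle, whatever the lens; pixels are square), "cx", "cy" (the principal point, pixels), "R" (3x3) and "t" (3): a world point X has camera coordinates R X + t. Camera axes: x right, y down, z forward; pixel columns grow to the right and rows downward; lengths in m; the calibration is good to about 2 mm. A picture is of the moment at which its call begins.
- manip.close_job(): hands the job in, once; it reports no verdict.
The state is a dict: "t": time; "joint_pos": joint angles; "joint_velocities": joint speeds; "joint_efforts": joint torques, N m; "ee_pos": TCP position; "ee_rot": TCP orientation; "wrist_force": force on the tool from outside, world axes, zero at the start; "torque": the same for the moment, N m; "gripper_width": opening from 0.0 (shut) to 1.0 (fully open).
Only numpy, scipy, OpenCV 4.12 (cv2) and the standard library are available. Lean on these libraries where they do the work, as an engineer would, in place of code of your own. Each camera call takes 0.05 s, during which the arm holds its last target.

## Task

Take the tested brown rubber bung out of the little blue squeeze tester and drop it into the wire reject basket. Then, for the check with the tester empty, press the tester's sprung lever, the one with the black pad, down until the red pointer stands in the green band, and keep it held there: finish while still holding the lever in the green band. Never press the pointer down into the red, do not knock or shove the basket, and leave the glass beaker and the two vials alone.

Things in the scene. Friction and masses are not known exactly. Their poses are not given: they have to be found in the camera images.
- press: Bench squeeze tester, fixed to the worktop: blue base plate, 10 mm high, from x = -50 to +50 mm and y = -77 to +148 mm of its own frame. Origin on the worktop below the lever's hinge; z up. The bung's nest is towards -y, the lever runs from the hinge to +y and carries a black pad; the scale's face looks to -x.
- press_nest (a point): Centre of the top of the aluminium nest (30 x 32 mm, 30 mm up) under the bung, axes as the tester's. At its -y side stands a steel anvil (28 mm wide along x, top 54 mm up), at its +y side the lever's jaw (22 mm wide along x, top 51 mm up), each 2 to 5 mm from the bung. The bung's two x sides are free down to the base plate.
- press_hinge (a point): Middle of the lever's hinge, which runs along the tester's x, 65 mm above the worktop, between two grey cheeks (together 40 mm wide along x, from y = -9 to +17 mm, top 75 mm up).
- press_scale (a point): Middle of the green band on the white upright scale plate (34 mm along the tester's y, top 106 mm above the worktop), 65 mm up. The lever's thin red pointer ends in front of it: 31 mm above this point at rest, level with it at mid green. The green band is 12 mm high; the red band starts 19 mm below this point.
- press_lever (a joint): Lever angle, rad: 0 at rest (sprung up; the arm slopes up 0.25 rad to the pad), grows as the pad goes down, stop at 0.50. 0.25: lever level, pointer mid green; green is 0.20 to 0.30, red starts at 0.40. Springs back when let go. Force on the pad: 3 N to start, 8 N at 0.25, 11 N at 0.40. With the bung in the nest the jaw meets it at about 0.1.
- press_pad (a point): Centre of the top of the lever's black rubber pad (40 mm along the tester's x, 36 mm along its y). Moves with the lever: 95 mm above the worktop and 80 mm in y from the hinge at rest, 74 mm up and 85 mm from the hinge with the lever level. 0.1 rad is 8.5 mm of pad travel.
- tested_bung: Brown rubber bung, 28 mm across at the top, 26 mm high, about 20 g, standing loose in the tester's nest. Origin at the centre of its underside, z up through its top.
- reject_basket: Square stainless wire basket, loose, empty and open at the top: 140 x 140 mm outside, 80 mm high, walls and floor 3 mm thick, about 0.5 kg. Origin at the centre of its underside, x and y along its sides.
- sample_beaker: Clear glass beaker holding a pale sample, 72 mm wide, 88 mm high, at the left; to be left alone. Origin at the centre of its underside.
- vial_10: Small vial with a dark cap, 27 mm wide, 56 mm high, behind the work; to be left alone. Origin at the centre of its underside.
- vial_11: Small vial with a light cap, 27 mm wide, 56 mm high, behind the work; to be left alone. Origin at the centre of its underside.

How it is judged:
By the outcome, as a careful person would: the job done as asked, in the order asked, and still so for the second after the job is handed in, while the arm keeps its last pose, push and grip.
It also fails if it takes over 51 s, if anything falls off the work surface, if the arm or the gripper's body presses on something with over 40 N, if the wrist force passes 120 N, or if a joint passes its speed limit or range.

## Working session

There is one attempt and no reset: what is moved stays moved. The work goes in short steps, Python scripts to look and compute and a shell command to move; the robot and the scene stay as the last step left them, time stands still between calls to the robot, and variables do not carry over. Pictures are saved under pics/ and viewed, and the job is handed in when it is done.

```bash
mkdir -p pics; ls
python3 - <<'E'
from plant import manip
import cv2,numpy as np
s=manip.get_state()
print({k:np.round(v,3).tolist() for k,v in s.items()})
for n in("side","top"):
    f=manip.grab_frame(n); cv2.imwrite(f"pics/{n}0.png",f["image"][:,:,::-1])
    np.savez(f"/tmp/{n}0.npz",**f)
    print(n,f["fovy"],f["cx"],f["cy"],np.round(f["R"],3).tolist(),f["t"])
E
```

```text
pics
{'t': 0.0, 'joint_pos': [-1.157, 0.469, -0.049, 1.534, 0.024, 1.141, -0.082], 'joint_velocities': [0.0, 0.0, 0.002, 0.001, 0.0, -0.002, 0.001], 'joint_efforts': [-0.001, -51.031, -0.048, -23.772, 0.011, 0.007, -0.0], 'ee_pos': [0.289, 0.609, 0.23], 'ee_rot': [[0.428, -0.001, -0.904], [0.904, -0.002, 0.428], [-0.002, -1.0, -0.0]], 'wrist_force': [-0.032, -0.11, 0.24], 'torque': [-0.001, 0.037, 0.017], 'gripper_width': 1.002}
side 42.163912115110335 314.7742282217194 205.75376722358877 [[0.95, -0.312, 0.023], [-0.127, -0.451, -0.884], [0.286, 0.836, -0.468]] [-0.48388002  0.21233906  1.25793561]
top 42.683705550763534 315.6048771998481 201.22262256637688 [[-0.016, -1.0, 0.015], [-0.992, 0.014, -0.126], [0.126, -0.017, -0.992]] [0.16140736 0.55489055 1.56794647]
```

View pics/side0.png

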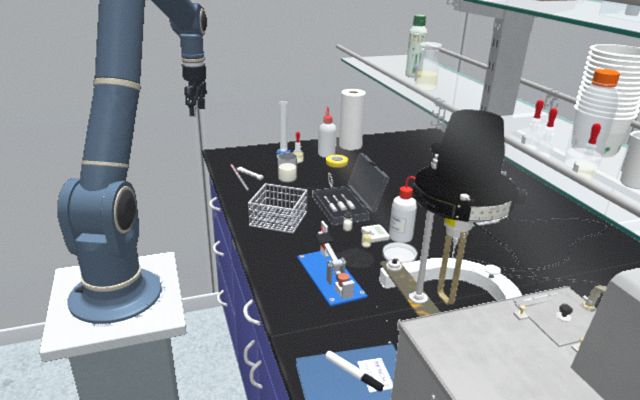

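View pics/top0.png

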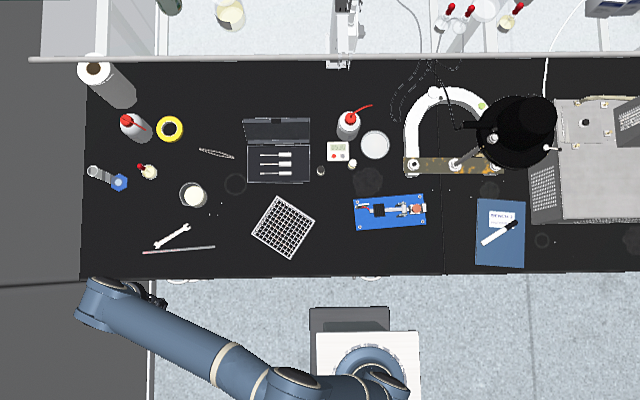

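The side view shows the blue tester around (333,277), with the bung at its near end (345,285) and the basket at (278,207). In the top view the tester is at (390,211), with its nest end on the right and the pad on the left. The basket is at (283,228) and the beaker at (193,196).

```bash
cat > h.py <<'E'
import numpy as np,cv2
def ray(f,u,v,z):
    fl=200/np.tan(np.radians(float(f["fovy"]))/2)
    d=np.array([(u-f["cx"])/fl,(v-f["cy"])/fl,1.]);R=f["R"];C=-R.T@f["t"];w=R.T@d
    return C+w*(z-C[2])/w[2]
def proj(f,X):
    fl=200/np.tan(np.radians(float(f["fovy"]))/2)
    c=f["R"]@np.array(X)+f["t"]; return f["cx"]+fl*c[0]/c[2],f["cy"]+fl*c[1]/c[2]
E
python3 - <<'E'
from h import *
for n,roi in(("top",(345,430,185,240)),("side",(290,380,225,310))):
    f=dict(np.load(f"/tmp/{n}0.npz")); im=f["image"]; hsv=cv2.cvtColor(im,cv2.COLOR_RGB2HSV)
    m=cv2.inRange(hsv,(100,150,90),(120,255,255)); k=np.zeros_like(m);k[roi[2]:roi[3],roi[0]:roi[1]]=255;m&=k
    pts=cv2.findNonZero(m); hull=cv2.convexHull(pts); r=cv2.minAreaRect(hull)
    q=cv2.approxPolyDP(hull,4,True).reshape(-1,2); print(n,len(pts),q.tolist())
    P=np.array([ray(f,u,v,.01)[:2] for u,v in hull.reshape(-1,2)]);rr=cv2.minAreaRect((P*1000).astype(np.float32)); print("plate rect mm",rr)
    c=im[roi[2]:roi[3],roi[0]:roi[1],::-1]; s=8; cv2.imwrite(f"pics/{n}_crop.png",cv2.resize(c,None,fx=s,fy=s,interpolation=cv2.INTER_CUBIC)[:600,:800])
f=dict(np.load("/tmp/top0.npz"));im=f["image"]
cv2.imwrite("pics/basket.png",cv2.resize(im[185:270,240:330,::-1],None,fx=7,fy=7,interpolation=cv2.INTER_CUBIC))
g=cv2.cvtColor(im,cv2.COLOR_RGB2GRAY);m=(g>90).astype(np.uint8)*255;k=np.zeros_like(m);k[190:265,245:322]=255;m&=k
h=cv2.convexHull(cv2.findNonZero(m)).reshape(-1,2);P=np.array([ray(f,u,v,.08)[:2] for u,v in h])*1000;print("basket",cv2.minAreaRect(P.astype(np.float32)))
E
```

```text
top 1568 [[425, 224], [356, 230], [353, 199], [422, 193]]
plate rect mm ((524.6211547851562, -80.70164489746094), (101.4316635131836, 224.78343200683594), 4.1051130294799805)
side 1270 [[367, 296], [329, 305], [297, 256], [319, 251], [346, 269]]
plate rect mm ((521.2783203125, -87.60515594482422), (102.77574920654297, 230.55235290527344), 4.313638687133789)
basket ((475.1231689453125, 253.69996643066406), (143.80899047851562, 141.99293518066406), 55.66316223144531)
```

View pics/top_crop.png

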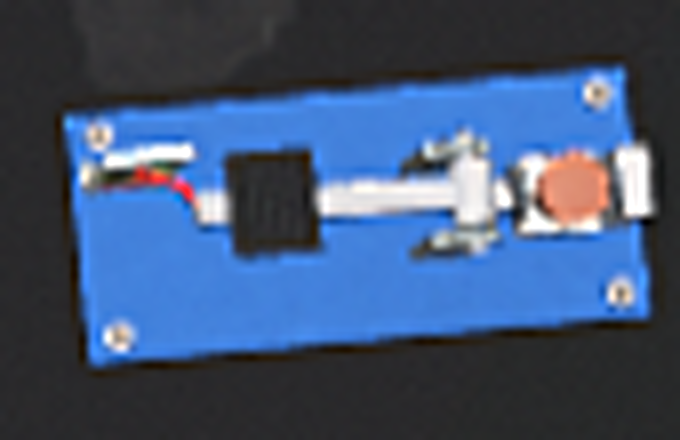

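View pics/side_crop.png

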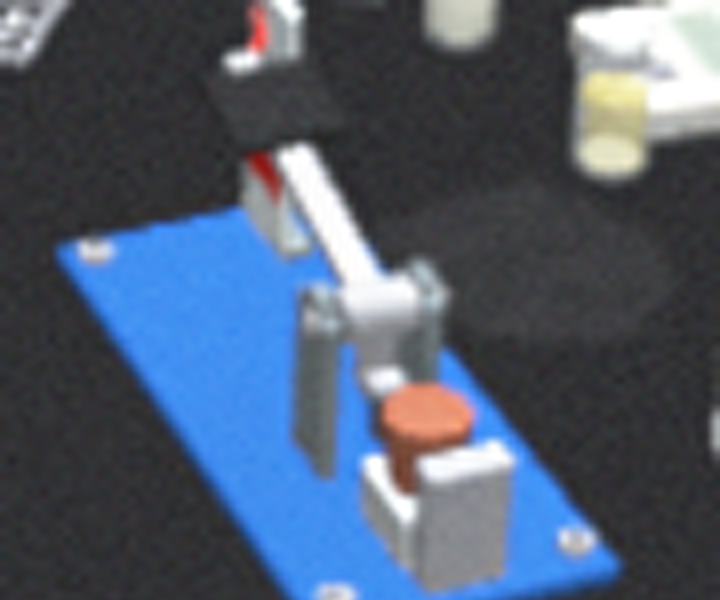

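View pics/basket.png

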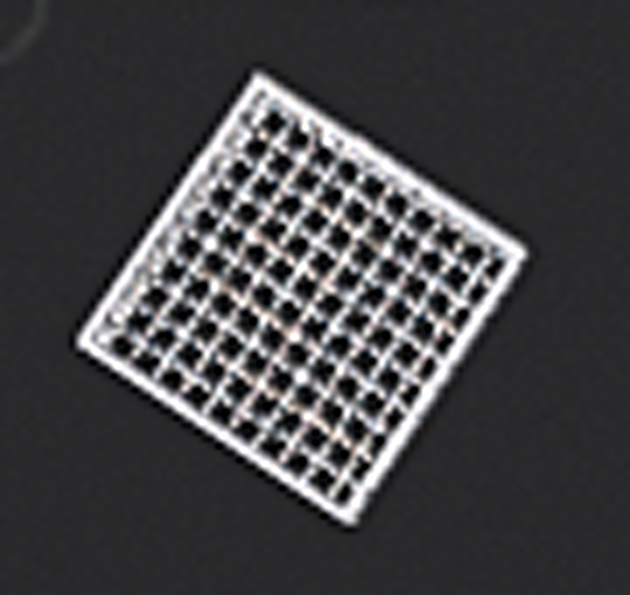

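Close up, the bung's top is at crop (572,186) in the top view, between the anvil on the right and the jaw on the left. The pad is at crop (272,202), and the bung's x sides are free. The basket is a diamond shape and empty.

Run:
```python
from h import *
F={n:dict(np.load(f"/tmp/{n}0.npz")) for n in("top","side")}
a=np.radians(4.1);ex=np.array([np.cos(a),np.sin(a)]);ey=np.array([-ex[1],ex[0]])
O=np.array([.5246,-.0807])-.0355*ey; print("origin",O)
def T(p): d=p[:2]-O; return np.round(1000*np.array([d@ex,d@ey]),1)
for n,roi in(("top",(400,424,195,225)),("side",(330,355,270,292))):
    f=F[n];hsv=cv2.cvtColor(f["image"],cv2.COLOR_RGB2HSV)
    m=cv2.inRange(hsv,(0,80,130 if n=="side" else 60),(18,255,255));k=np.zeros_like(m);k[roi[2]:roi[3],roi[0]:roi[1]]=255;m&=k
    p=cv2.findNonZero(m).reshape(-1,2);h=cv2.convexHull(p).reshape(-1,2)
    P=np.array([ray(f,u,v,.056)[:2] for u,v in h]);(c,r)=cv2.minEnclosingCircle((P*1000).astype(np.float32));print(n,len(p),p.min(0),p.max(0),"bung",np.round(c,1),"r",r,T(np.array(c)/1000), "zmap",np.median(f["z_map"][p[:,1],p[:,0]]))
f=F["top"]
m=cv2.inRange(cv2.cvtColor(f["image"],cv2.COLOR_RGB2GRAY),0,50);k=np.zeros_like(m);k[202:219,371:387]=255;m&=k
p=cv2.findNonZero(m).reshape(-1,2);c=p.mean(0);print("pad px",c,len(p));P=ray(f,*c,.095);print(P,T(P))
for nm,(u,v,z) in dict(anvil=(345+634/8,185+182/8,.054),hinge=(345+473/8,185+190/8,.072)).items(): P=ray(f,u,v,z);print(nm,P,T(P))
f=F["side"];
for nm,(u,v,z) in dict(pad=(290+275/8,225+103/8,.095),hinge=(290+380/8,225+297/8,.072)).items(): P=ray(f,u,v,z);print("side",nm,P,T(P))
```

```text
origin [ 0.52713816 -0.11610915]
top 61 [412 204] [420 212] bung [ 528.5 -157.2] r 13.574996948242188 [ -1.6 -41.1] zmap 1.5816422
side 69 [338 273] [348 280] bung [ 525.8 -163.1] r 15.517929077148438 [ -4.7 -46.8] zmap 1.2453364
pad px [378.90909091 209.52727273] 110
[ 0.52164054 -0.03596886  0.095     ] [ 0.2 80.3]
anvil [ 0.52960656 -0.18253731  0.054     ] [ -2.3 -66.4]
hinge [ 0.52541922 -0.116525    0.072     ] [-1.7 -0.3]
side pad [ 0.51884628 -0.04304321  0.095     ] [-3.  73.5]
side hinge [ 0.52556571 -0.12406334  0.072     ] [-2.1 -7.8]
```

```bash
cat >> h.py <<'E'
from scipy.spatial.transform import Rotation as Ro
def go(pos,yaw,R0=None,p0=None):
    from plant import manip
    s=manip.get_state();R0=np.array(s["ee_rot"]);p0=np.array(s["ee_pos"])
    c,q=np.cos(np.radians(yaw)),np.sin(np.radians(yaw))
    Rt=np.array([[c,-q*1,0],[q,c,0],[0,0,1]])@np.array([[1,0,0],[0,0,1],[0,-1,0]])
    print("t",s["t"],"p",p0.round(4),"F",np.round(s["wrist_force"],2),"w",round(float(s["gripper_width"]),3))
    print("shift cm",(100*R0.T@(np.array(pos)-p0)).round(2),"rot",np.degrees(Ro.from_matrix(R0.T@Rt).as_rotvec()).round(2))
E
python3 -c "
from h import *
go((.5285,-.157,.18),4.1)"
```

```text
t 0.1 p [0.289  0.6095 0.2304] F [-0.5  -0.38  0.06] w 0.998
shift cm [-58.99   5.14 -54.48] rot [ 5.000e-02  6.053e+01 -9.000e-02]
```

```bash
python3 -m jog '-2 0 -2 0 3 0; -6 0 -5.5 0 9 0; -10 0 -9.2 0 15 0; -14 0 -13 0 20 0; -18 0 -16.6 0 25 0' 5.4 40; python3 -c "
from h import *
go((.5285,-.157,.18),4.1)"
```

```text
t: 0.72
ee_pos: [0.3624, 0.3741, 0.231]
ee_rot: [[0.772, -0.0, -0.635], [0.635, -0.0, 0.772], [-0.0, -1.0, -0.0]]
wrist_force: [1.0, -0.1, -0.0]
gripper_width: 0.632
t 0.725 p [0.3624 0.3741 0.231 ] F [ 1.01 -0.12 -0.05] w 0.632
shift cm [-20.92   5.12 -51.56] rot [ 2.000e-02  3.535e+01 -2.000e-02]
```

```bash
python3 -m jog '-2 0 -5 0 4 0; -4 0 -10 0 8 0; -6.5 0 -16 0 13 0; -9 0 -22 0 18 0; -11 1 -27.5 0 22 0'; python3 -c "
from h import *
go((.5285,-.157,.18),4.1)"
```

```text
t: 1.35
ee_pos: [0.4527, 0.0941, 0.222]
ee_rot: [[0.954, 0.002, -0.301], [0.301, 0.001, 0.954], [0.002, -1.0, 0.001]]
wrist_force: [1.5, -0.0, -0.1]
gripper_width: 0.632
t 1.35 p [0.4527 0.0941 0.222 ] F [ 1.5  -0.05 -0.14] w 0.632
shift cm [ -0.33   4.19 -26.23] rot [-0.04 13.41  0.11]
```

```bash
sleep 0
python3 -m jog '0 1 -6 0 4 0; 0 2 -12 0 8 0; -.2 3 -18 0 11 0; -.3 4 -23 0 13.4 0; -.3 4.2 -26.2 0 13.4 0';python3 -m jog '0 0 0 0 0 0; 0 0 0 0 0 0'
python3 - <<'E'
from h import *
from plant import manip
for n,roi in(("top",(345,445,175,245)),("side",(290,390,200,300))):
    f=manip.grab_frame(n);np.savez(f"/tmp/{n}1.npz",**f);cv2.imwrite(f"pics/{n}1.png",cv2.resize(f["image"][roi[2]:roi[3],roi[0]:roi[1],::-1],None,fx=6,fy=6,interpolation=cv2.INTER_CUBIC))
    print(n,proj(f,manip.get_state()["ee_pos"]))
go((.5285,-.157,.10),4.1)
E
```

```text
t: 1.98
ee_pos: [0.5281, -0.1574, 0.1786]
ee_rot: [[0.998, -0.002, -0.071], [0.071, -0.001, 0.998], [-0.002, -1.0, -0.001]]
wrist_force: [-0.2, 1.2, 0.7]
gripper_width: 0.633
t: 2.22
ee_pos: [0.5283, -0.1537, 0.1791]
ee_rot: [[0.997, -0.001, -0.075], [0.075, 0.001, 0.997], [-0.001, -1.0, 0.001]]
wrist_force: [-0.5, 1.1, -0.3]
gripper_width: 0.63
top (np.float64(423.9567543950482), np.float64(203.3158193747223))
side (np.float64(345.111945077445), np.float64(229.97173904605646))
t 2.325 p [ 0.5285 -0.1531  0.1794] F [-0.39  0.52 -0.06] w 0.631
shift cm [-0.03  7.94 -0.4 ] rot [-0.06  0.26 -0.02]
```

View pics/top1.png

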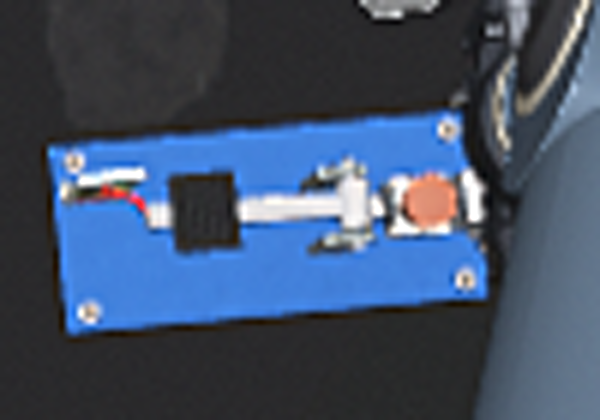

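View pics/side1.png

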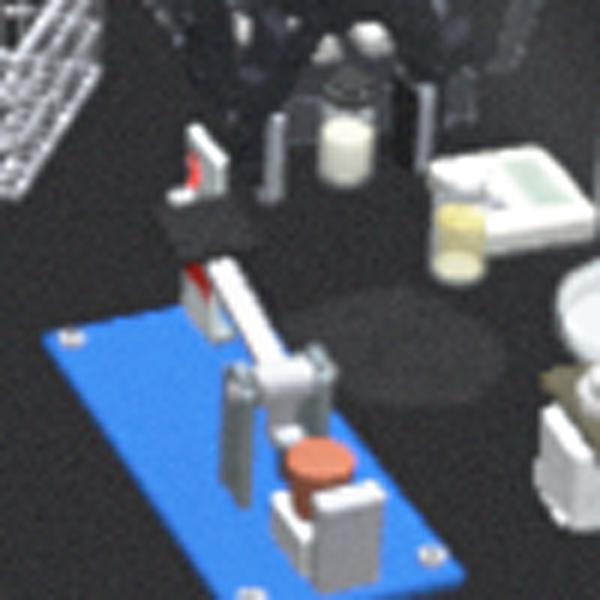

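The side view shows the fingertips at about (335,232) and (361,228), hanging behind the tester in the picture, above the bung. The top view is blocked right of the tester by the arm. The side camera seems to have about a 2 px vertical offset, so I trust the top view. Next I go lower and compare directly.

```bash
python3 -m jog '0 2.5 -.1 0 0 0; 0 6 -.2 0 0 0; 0 9.5 -.4 0 .2 0; 0 11.2 -.4 0 .2 0; 0 11.4 -.4 0 .2 0' 5; python3 -m jog '0 0 0 0 0 0; 0 0 0 0 0 0'
python3 - <<'E'
from h import *
from plant import manip
for n,roi in(("top",(345,445,175,245)),("side",(300,380,240,315))):
    f=manip.grab_frame(n);np.savez(f"/tmp/{n}1.npz",**f);cv2.imwrite(f"pics/{n}2.png",cv2.resize(f["image"][roi[2]:roi[3],roi[0]:roi[1],::-1],None,fx=8 if n=="side" else 6,fy=8 if n=="side" else 6,interpolation=cv2.INTER_CUBIC))
    print(n,proj(f,manip.get_state()["ee_pos"]))
go((.5285,-.157,.033),4.1)
E
```

```text
t: 2.95
ee_pos: [0.5286, -0.1578, 0.065]
ee_rot: [[0.997, -0.002, -0.071], [0.071, 0.001, 0.997], [-0.001, -1.0, 0.001]]
wrist_force: [0.8, 0.0, 0.3]
gripper_width: 0.594
t: 3.2
ee_pos: [0.5298, -0.1589, 0.0668]
ee_rot: [[0.998, 0.002, -0.07], [0.07, -0.0, 0.998], [0.002, -1.0, -0.0]]
wrist_force: [-0.8, 0.2, 1.0]
gripper_width: 0.589
top (np.float64(417.4806904874898), np.float64(207.35926154977983))
side (np.float64(343.9973459327803), np.float64(271.6084290878874))
t 3.3 p [ 0.5296 -0.1588  0.0665] F [ 0.18 -0.55 -0.2 ] w 0.585
shift cm [-0.1   3.35  0.19] rot [ 0.01 -0.07  0.1 ]
```

View pics/side2.png

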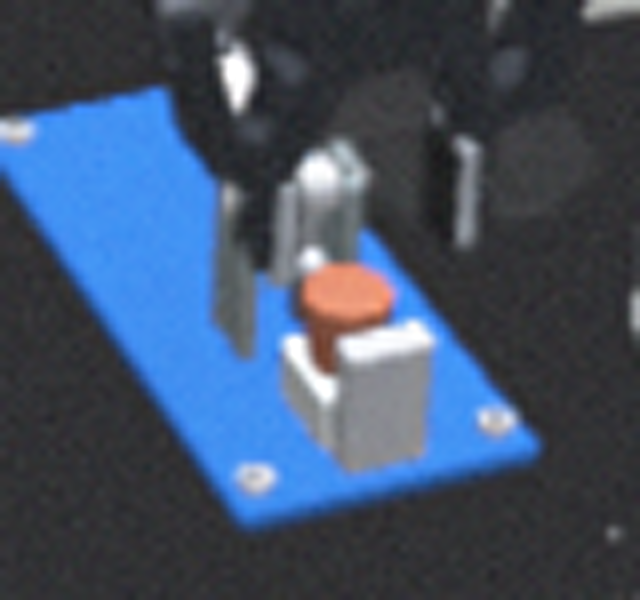

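View pics/top2.png

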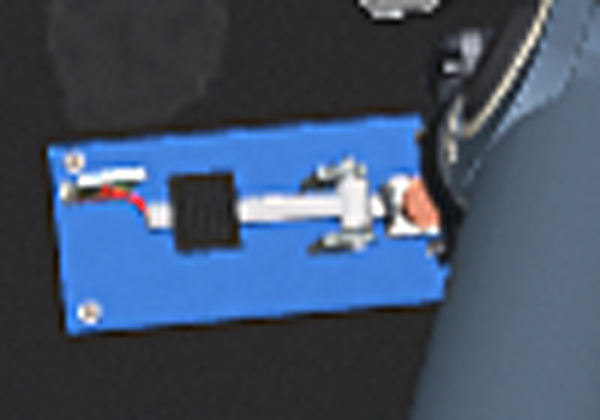

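Run:
```python
from h import *
f=dict(np.load("/tmp/side1.npz"));ey=np.array([-.0716,.9974,0])
T=np.array([.5297,-.1588,.0667])
for b in(0,.004,.008): print(b,proj(f,T-.011*ey+[0,0,b]))
print("bung",proj(f,[.5285,-.157,.056]))
# sensitivity
P=np.array([.5285,-.157,.056]);p=np.array(proj(f,P))
for d in np.eye(3)*.005:print(np.array(proj(f,P+d))-p)
```

```text
0 (np.float64(346.02505451496967), np.float64(274.03838557667575))
0.004 (np.float64(346.1111723993108), np.float64(272.6566955788478))
0.008 (np.float64(346.19755163010876), np.float64(271.2708124939718))
bung (np.float64(343.11107552147496), np.float64(274.8506613754583))
[ 1.93379752 -0.34102227]
[-0.73887377 -1.16117107]
[ 0.10093124 -1.70534131]
```

The side view shows the fingertips near crop (285,280) and (460,243), straddling the bung at crop (347,295). They are a few mm too far in +x, so I will shift about 3 mm and descend.

```bash
python3 -m jog '-.2 1 0 0 0 0; -.27 2 0 0 0 0; -.27 2.8 0 0 0 0; -.27 3.35 0 0 0 0; -.27 3.35 0 0 0 0' 5; python3 -m jog '0 0 0 0 0 0; 0 0 0 0 0 0'
python3 - <<'E'
from h import *
from plant import manip
for n,roi in(("side",(300,380,240,315)),):
    f=manip.grab_frame(n);np.savez(f"/tmp/{n}1.npz",**f);cv2.imwrite(f"pics/{n}3.png",cv2.resize(f["image"][roi[2]:roi[3],roi[0]:roi[1],::-1],None,fx=8,fy=8,interpolation=cv2.INTER_CUBIC))
go((.527,-.159,.033),4.1)
E
```

```text
t: 3.92
ee_pos: [0.5259, -0.1588, 0.0315]
ee_rot: [[0.998, -0.001, -0.07], [0.07, 0.0, 0.998], [-0.001, -1.0, 0.0]]
wrist_force: [-0.3, -0.5, 1.0]
gripper_width: 0.587
t: 4.18
ee_pos: [0.5265, -0.1589, 0.0323]
ee_rot: [[0.998, 0.001, -0.07], [0.07, -0.0, 0.998], [0.001, -1.0, -0.0]]
wrist_force: [0.0, 0.6, 0.2]
gripper_width: 0.583
t 4.225 p [ 0.5265 -0.1589  0.0323] F [ 0.71 -0.95  0.22] w 0.585
shift cm [ 0.05 -0.07 -0.01] rot [ 0.   -0.07  0.04]
```

View pics/side3.png

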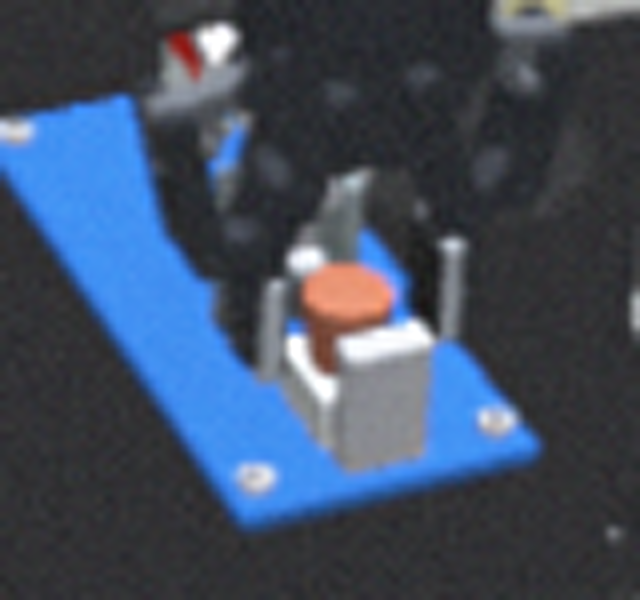

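The side view shows the pads at crop u≈285 and 440, on either side of the bung at (347,295), well centred. Closing.

```bash
python3 -m jog '0 -.1 0 0 0 0; 0 -.1 0 0 0 0; 0 -.1 0 0 0 0; 0 -.1 0 0 0 0; 0 -.1 0 0 0 0' 1.6 30; python3 -m jog '0 0 0 0 0 0; 0 0 0 0 0 0; 0 0 0 0 0 0'
```

```text
t: 4.85
ee_pos: [0.5265, -0.1589, 0.0335]
ee_rot: [[0.998, 0.001, -0.07], [0.07, 0.0, 0.998], [0.001, -1.0, 0.0]]
wrist_force: [-1.4, 0.5, 5.5]
gripper_width: 0.314
t: 5.22
ee_pos: [0.5265, -0.1589, 0.0335]
ee_rot: [[0.998, 0.001, -0.07], [0.07, 0.0, 0.998], [0.001, -1.0, 0.0]]
wrist_force: [-1.7, 0.7, 5.8]
gripper_width: 0.315
```

```bash
python3 -m jog '0 -.5 0 0 0 0; 0 -1.5 0 0 0 0; 0 -3 0 0 0 0; 0 -5 0 0 0 0; 0 -7 0 0 0 0'; python3 -m jog '0 -3 0 0 0 0; 0 -6 0 0 0 0; 0 -6 0 0 0 0'
python3 - <<'E'
from h import *
from plant import manip
for n,roi in(("side",(300,400,200,300)),):
    f=manip.grab_frame(n);cv2.imwrite(f"pics/{n}4.png",cv2.resize(f["image"][roi[2]:roi[3],roi[0]:roi[1],::-1],None,fx=6,fy=6,interpolation=cv2.INTER_CUBIC))
go((.475,.254,.17),20)
E
```

```text
t: 5.85
ee_pos: [0.5264, -0.159, 0.1046]
ee_rot: [[0.998, 0.001, -0.07], [0.07, -0.0, 0.998], [0.001, -1.0, -0.0]]
wrist_force: [-0.4, -0.5, 0.1]
gripper_width: 0.314
t: 6.22
ee_pos: [0.5279, -0.1595, 0.1662]
ee_rot: [[0.998, 0.006, -0.07], [0.07, -0.001, 0.998], [0.006, -1.0, -0.001]]
wrist_force: [0.2, 0.1, -0.6]
gripper_width: 0.314
t 6.275 p [ 0.5268 -0.159   0.1645] F [ 0.42  0.26 -1.29] w 0.315
shift cm [-2.26 -0.56 41.56] rot [  0.03 -15.97   0.16]
```

View pics/side4.png

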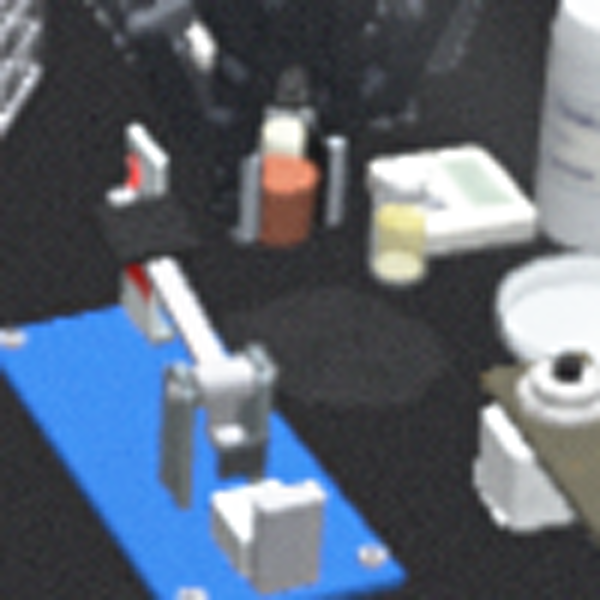

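The bung is held between the fingers at crop (288,200) and the nest is empty. Moving to the basket.

```bash
python3 -m jog '0 0 3 0 -1 0; 0 -.2 7 0 -3 0; -.5 -.4 12 0 -5 0; -1 -.5 17 0 -7 0; -1.3 -.5 22 0 -9 0'; python3 -m jog '-.5 0 5 0 -2 0; -.5 0 10 0 -4 0; -.5 0 15 0 -6 0; -.5 0 18 0 -7 0'; python3 -m jog '0 0 0 0 0 0; 0 0 0 0 0 0';  python3 -c "
from h import *
go((.475,.254,.17),20)"
```

```text
t: 6.9
ee_pos: [0.4965, 0.061, 0.1673]
ee_rot: [[0.974, -0.002, -0.226], [0.226, -0.0, 0.974], [-0.002, -1.0, 0.0]]
wrist_force: [0.4, -0.7, -0.4]
gripper_width: 0.312
t: 7.4
ee_pos: [0.4505, 0.2363, 0.1671]
ee_rot: [[0.938, -0.002, -0.346], [0.346, -0.001, 0.938], [-0.002, -1.0, 0.0]]
wrist_force: [0.0, -0.1, 0.2]
gripper_width: 0.314
t: 7.65
ee_pos: [0.4521, 0.2327, 0.1674]
ee_rot: [[0.94, -0.001, -0.342], [0.342, -0.001, 0.94], [-0.002, -1.0, -0.001]]
wrist_force: [0.6, -0.4, -0.3]
gripper_width: 0.315
t 7.65 p [0.4521 0.2327 0.1674] F [ 0.61 -0.37 -0.33] w 0.315
shift cm [ 2.88 -0.26  1.22] rot [ 0.05 -0.03 -0.09]
```

```bash
python3 -m jog '1.5 0 .6 0 0 0; 2.9 0 1.2 0 0 0; 2.9 0 1.2 0 0 0; 2.9 3 1.2 0 0 0; 2.9 5 1.2 0 0 0'; python3 -m jog '0 0 0 0 0 0; 0 0 0 0 0 0'
python3 - <<'E'
from h import *
from plant import manip
for n,roi in(("side",(230,330,160,240)),("top",(230,340,180,270))):
    f=manip.grab_frame(n);cv2.imwrite(f"pics/{n}5.png",cv2.resize(f["image"][roi[2]:roi[3],roi[0]:roi[1],::-1],None,fx=6,fy=6,interpolation=cv2.INTER_CUBIC))
go((.475,.254,.065),20)
E
```

```text
t: 8.28
ee_pos: [0.4751, 0.2546, 0.1171]
ee_rot: [[0.94, -0.001, -0.342], [0.342, -0.001, 0.94], [-0.001, -1.0, -0.0]]
wrist_force: [0.1, 0.5, 0.9]
gripper_width: 0.318
t: 8.52
ee_pos: [0.476, 0.2552, 0.1188]
ee_rot: [[0.94, 0.001, -0.342], [0.342, 0.001, 0.94], [0.001, -1.0, 0.0]]
wrist_force: [0.6, -0.7, -0.2]
gripper_width: 0.315
t 8.625 p [0.4762 0.2554 0.1191] F [0.09 0.02 0.9 ] w 0.314
shift cm [-0.17  5.41 -0.09] rot [-0.03  0.02  0.11]
```

View pics/side5.png

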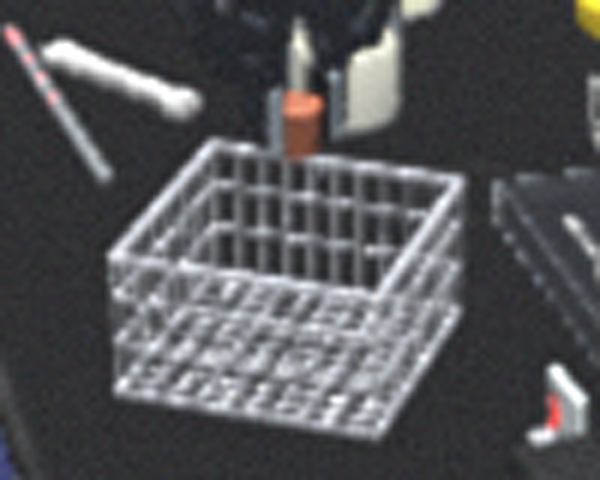

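View pics/top5.png

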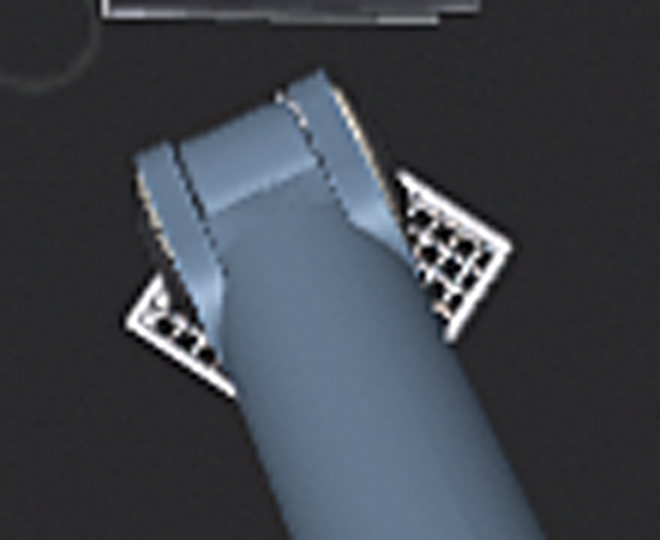

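The side view shows the bung over the basket opening. The rim's centre is at crop (290,219), and dropped to rim height the bung would be at about (302,225). Lowering and releasing.

```bash
python3 -m jog '-.2 1.5 0 0 0 0; -.4 3 0 0 0 0; -.4 4.5 0 0 0 0; -.4 5.4 0 0 0 0; -.4 5.4 0 0 0 0'; python3 -m jog '0 0 0 0 0 0; 0 0 0 0 0 0; 0 0 0 0 0 0; 0 0 0 0 0 0' 4.6; python3 -m jog '0 -1.5 0 0 0 0; 0 -4 0 0 0 0; 0 -7 0 0 0 0; 0 -10 0 0 0 0; 0 -12 0 0 0 0';python3 - <<'E'
from h import *
from plant import manip
for n,roi in(("side",(230,330,160,240)),):
    f=manip.grab_frame(n);cv2.imwrite(f"pics/{n}6.png",cv2.resize(f["image"][roi[2]:roi[3],roi[0]:roi[1],::-1],None,fx=6,fy=6,interpolation=cv2.INTER_CUBIC))
go((.5216,-.036,.18),4.1)
E
```

```text
t: 9.25
ee_pos: [0.4713, 0.2534, 0.0631]
ee_rot: [[0.94, -0.002, -0.342], [0.342, -0.001, 0.94], [-0.002, -1.0, -0.0]]
wrist_force: [-0.5, 0.4, 0.4]
gripper_width: 0.312
t: 9.75
ee_pos: [0.4718, 0.2539, 0.0643]
ee_rot: [[0.94, 0.0, -0.343], [0.343, 0.0, 0.94], [0.0, -1.0, 0.0]]
wrist_force: [-0.5, -0.0, 0.9]
gripper_width: 0.538
t: 10.38
ee_pos: [0.4724, 0.2539, 0.1867]
ee_rot: [[0.94, 0.002, -0.342], [0.342, 0.002, 0.94], [0.003, -1.0, 0.001]]
wrist_force: [0.8, -0.3, -0.5]
gripper_width: 0.535
t 10.425 p [0.4737 0.2546 0.1889] F [1.25 0.03 1.73] w 0.534
shift cm [ -5.45   0.79 -28.95] rot [-0.18 15.91  0.38]
```

View pics/side6.png

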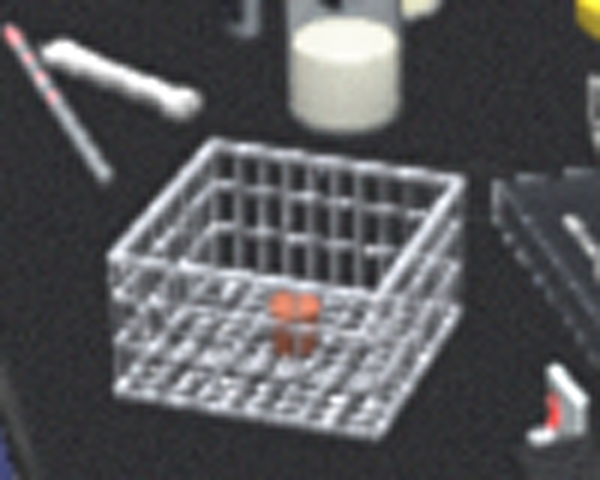

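The bung is standing in the basket at crop (295,325) and the basket has not moved. Now to the lever pad with the gripper shut.

```bash
python3 -m jog '-1 0 -3 0 2 0; -2 0 -8 0 5 0; -3 0 -14 0 8 0; -4 0.3 -20 0 12 0; -5 .5 -25 0 15 0' 0 40; python3 -m jog '0 0 0 0 0 0; 0 0 0 0 0 0';  python3 -c "
from h import *
go((.521,-.034,.12),4.1)"
```

```text
t: 11.05
ee_pos: [0.5095, -0.0021, 0.1788]
ee_rot: [[0.997, -0.001, -0.082], [0.082, -0.0, 0.997], [-0.001, -1.0, -0.0]]
wrist_force: [-0.0, -1.0, 0.5]
gripper_width: -0.003
t: 11.3
ee_pos: [0.5097, 0.0014, 0.1787]
ee_rot: [[0.996, -0.001, -0.087], [0.087, 0.0, 0.996], [-0.001, -1.0, 0.0]]
wrist_force: [-0.3, 0.5, -0.2]
gripper_width: 0.001
t 11.3 p [0.5097 0.0014 0.1787] F [-0.28  0.45 -0.17] w 0.001
shift cm [ 0.83  5.87 -3.63] rot [-0.03  0.87 -0.06]
```

```bash
python3 -m jog '.4 1 -2 0 .4 0; .8 2.5 -3.6 0 .9 0; .8 4 -3.6 0 .9 0; .8 5.5 -3.6 0 .9 0; .8 5.9 -3.6 0 .9 0'; python3 -m jog '0 0 0 0 0 0; 0 0 0 0 0 0';  python3 - <<'E'
from h import *
from plant import manip
for n,roi in(("side",(290,370,215,300)),("top",(345,445,175,245))):
    f=manip.grab_frame(n);cv2.imwrite(f"pics/{n}7.png",cv2.resize(f["image"][roi[2]:roi[3],roi[0]:roi[1],::-1],None,fx=7,fy=7,interpolation=cv2.INTER_CUBIC))
go((.521,-.034,.096),4.1)
E
```

```text
t: 11.92
ee_pos: [0.5205, -0.0321, 0.1187]
ee_rot: [[0.997, -0.003, -0.074], [0.074, 0.0, 0.997], [-0.003, -1.0, 0.001]]
wrist_force: [0.0, 0.1, 1.2]
gripper_width: -0.002
t: 12.18
ee_pos: [0.5219, -0.0332, 0.1205]
ee_rot: [[0.997, 0.001, -0.072], [0.072, 0.0, 0.997], [0.001, -1.0, 0.0]]
wrist_force: [0.2, 0.1, -0.6]
gripper_width: -0.004
t 12.275 p [ 0.5219 -0.0334  0.1206] F [ 0.26  0.23 -0.31] w 0.003
shift cm [-0.09  2.46 -0.06] rot [-0.01  0.04  0.06]
```

View pics/side7.png

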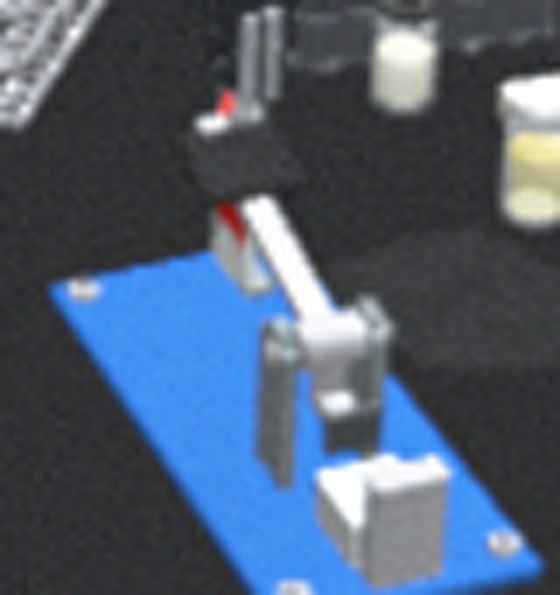

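View pics/top7.png

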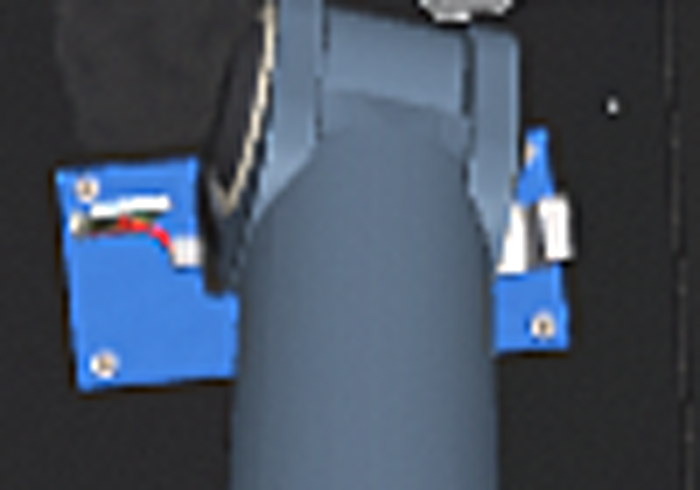

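The side view shows the shut fingertips at crop (262,103), directly above the pad at (248,155). In the top view the arm blocks the pad, but the pointer at crop (130,225) is visible. Pressing gently.

```bash
python3 -m jog '0 1 0 0 0 0; 0 2 -.1 0 0 0; 0 2.5 -.1 0 0 0; 0 2.9 -.1 0 0 0; 0 3.2 -.1 0 0 0'; python3 -m jog '0 .3 0 0 0 0; 0 .6 0 0 0 0; 0 .8 0 0 0 0; 0 .8 0 0 0 0'
python3 - <<'E'
from h import *
from plant import manip
for n,roi in(("side",(300,370,215,285)),):
    f=manip.grab_frame(n);cv2.imwrite(f"pics/{n}8.png",cv2.resize(f["image"][roi[2]:roi[3],roi[0]:roi[1],::-1],None,fx=8,fy=8,interpolation=cv2.INTER_CUBIC))
go((.521,-.032,.074),4.1)
E
```

```text
t: 12.9
ee_pos: [0.5217, -0.0339, 0.0881]
ee_rot: [[0.997, -0.0, -0.072], [0.072, 0.001, 0.997], [0.0, -1.0, 0.001]]
wrist_force: [-0.9, 1.9, 4.9]
gripper_width: -0.003
t: 13.4
ee_pos: [0.5219, -0.0333, 0.0804]
ee_rot: [[0.997, 0.0, -0.073], [0.073, 0.002, 0.997], [0.001, -1.0, 0.002]]
wrist_force: [-1.6, 3.1, 6.4]
gripper_width: 0.001
t 13.45 p [ 0.5219 -0.0333  0.0804] F [-1.53  3.32  6.27] w 0.002
shift cm [-0.08  0.64  0.14] rot [-0.09  0.07  0.03]
```

View pics/side8.png

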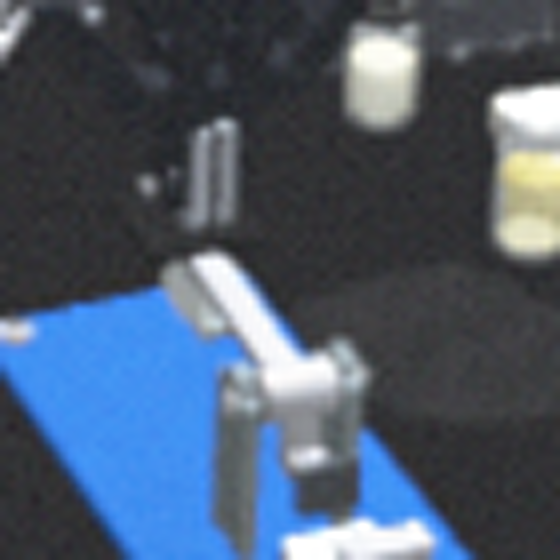

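The fingers are on the pad, which is hidden behind the lever tip at crop (215,230). Both height and force give about 0.17 rad, so I press another 6 mm.

```bash
python3 -m jog '0 .2 0 0 0 0; 0 .4 0 0 0 0; 0 .6 0 0 0 0; 0 .6 0 0 0 0; 0 .6 0 0 0 0'
python3 - <<'E'
from h import *
from plant import manip
for n,roi in(("side",(300,360,225,275)),("top",(345,415,180,235))):
    f=manip.grab_frame(n);cv2.imwrite(f"pics/{n}9.png",cv2.resize(f["image"][roi[2]:roi[3],roi[0]:roi[1],::-1],None,fx=11,fy=11,interpolation=cv2.INTER_CUBIC))
go((.521,-.032,.074),4.1)
E
```

```text
t: 14.08
ee_pos: [0.5219, -0.0326, 0.0746]
ee_rot: [[0.997, 0.0, -0.073], [0.073, 0.003, 0.997], [0.001, -1.0, 0.003]]
wrist_force: [-1.2, 4.9, 8.1]
gripper_width: 0.003
t 14.175 p [ 0.5219 -0.0326  0.0746] F [-1.56  5.57  7.83] w 0.0
shift cm [-0.09  0.06  0.06] rot [-0.15  0.1   0.03]
```

View pics/top9.png

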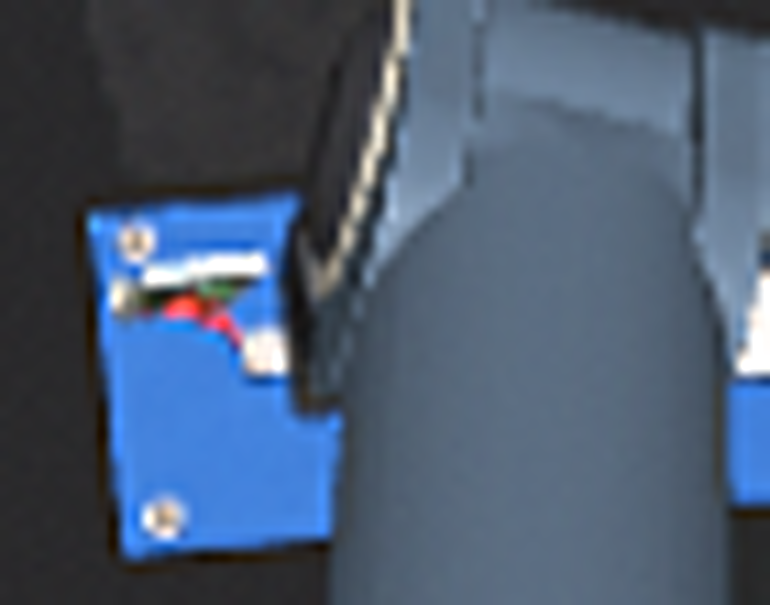

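View pics/side9.png

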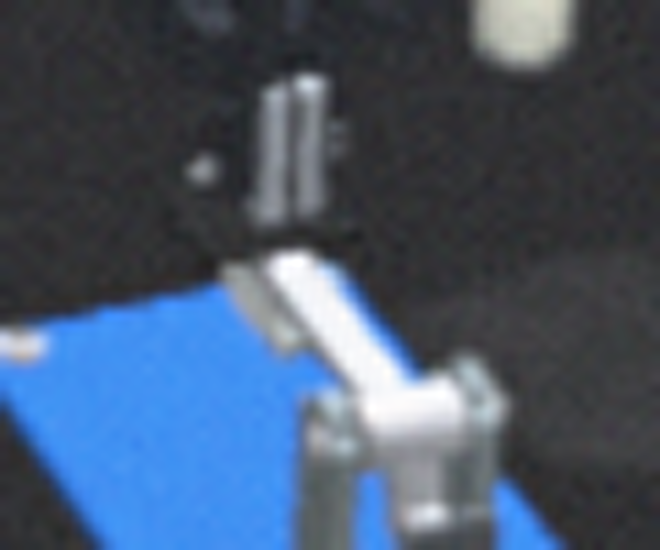

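The top view shows the pointer in front of the green strip at crop (215,290). The side view shows the lever arm about level. A height check from depth comes next.

Run:
```python
from h import *
from plant import manip
f=manip.grab_frame("top");f0=dict(np.load("/tmp/top0.npz"))
fl=200/np.tan(np.radians(f["fovy"])/2)
def pt(f,u,v):
    z=float(f["z_map"][v,u]);return (f["R"].T@(np.array([(u-f["cx"])/fl*z,(v-f["cy"])/fl*z,z])-f["t"])).round(4)
for v in(211,212,213):print("now end",[pt(f,u,v)[2] for u in(368,369,370,371)])
for v in(209,210,211,212):print("rest end",[pt(f0,u,v)[2] for u in(370,371,372)])
print("rest pad",pt(f0,379,209), "plate",pt(f0,390,220),pt(f,365,222))
hsv=cv2.cvtColor(f["image"],cv2.COLOR_RGB2HSV)
m=(cv2.inRange(hsv,(0,120,120),(8,255,255))|cv2.inRange(hsv,(172,120,120),(180,255,255)))
for v,u in np.argwhere(m[195:220,350:380]>0):print(u+350,v+195,pt(f,u+350,v+195))
s=manip.get_state();print(s["ee_pos"],s["wrist_force"])
```

```text
now end [np.float64(0.0707), np.float64(0.0698), np.float64(0.0674), np.float64(0.072)]
now end [np.float64(0.0683), np.float64(0.0682), np.float64(0.0704), np.float64(0.0799)]
now end [np.float64(0.0734), np.float64(0.0737), np.float64(0.0667), np.float64(0.0694)]
rest end [np.float64(0.1011), np.float64(0.101), np.float64(0.0931)]
rest end [np.float64(0.0949), np.float64(0.0969), np.float64(0.0932)]
rest end [np.float64(0.0993), np.float64(0.0959), np.float64(0.096)]
rest end [np.float64(0.0938), np.float64(0.0964), np.float64(0.0923)]
rest pad [ 0.5233 -0.0363  0.0946] plate [ 0.4967 -0.0817  0.0128] [ 0.4916 -0.0023  0.0128]
360 207 [0.5332 0.018  0.0679]
361 207 [0.5348 0.0134 0.0535]
362 207 [0.5345 0.0105 0.0556]
363 207 [0.5357 0.0062 0.045 ]
364 207 [0.5356 0.0031 0.045 ]
360 208 [0.5309 0.0173 0.0612]
361 208 [0.5314 0.0137 0.056 ]
362 208 [0.5304 0.0115 0.0642]
363 208 [0.5353 0.0037 0.0209]
365 209 [0.527  0.0026 0.0659]
[ 0.52189433 -0.03255431  0.07459156] [-2.83618256  5.97840466  7.13327569]
```

```bash
python3 -m jog '0 0 0 0 0 0; 0 0 0 0 0 0; 0 0 0 0 0 0; 0 0 0 0 0 0'; python3 -c "
from plant import manip
print(manip.close_job())"
```

```text
t: 14.72
ee_pos: [0.5219, -0.0326, 0.0746]
ee_rot: [[0.997, 0.0, -0.073], [0.073, 0.003, 0.997], [0.001, -1.0, 0.003]]
wrist_force: [-1.1, 4.8, 7.0]
gripper_width: 0.003
the job is handed in; nothing more can be done
None
```

I took the bung out of the tester and released it inside the wire basket. I then pressed the lever with the shut fingers and handed the job in at 14.7 s, still holding it.

- **Basket:** a side view after the release showed the bung standing inside and the basket in the same place. I did not look at the basket again before handing in.
- **Lever:** the fingertips held steady at 74.6 mm, against 74 mm given for the level lever. The end of the lever dropped about 26 mm by depth, which is about 0.25 rad, mid green. The push was 7 to 8 N, against 8 N expected.
- **Pointer:** the top view showed it beside the green strip. Single depth readings on it were noisy, about 0.06 to 0.07 m apart from a few outliers at 0.02 to 0.055 m that look like the plate behind it. I did not get a clean front view of the scale.
- **Disagreements:** the side camera placed the tester about 6 mm off from the top camera. I relied on the top view and centred the grasp by comparing the fingers and the bung in the picture. While I held the lever there was also a sideways force of about 5 N from the pad's friction.

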